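Reset the shoe designer's bench

ROBOT

A 7-joint arm with a two-finger parallel gripper is mounted at the origin on the work surface. World frame = base frame: x ahead of the robot, y to its left, z up, the work surface at z = 0. Lengths are in m, angles in degrees, forces in N, time in s.
With the tool pointing down it reaches from about 0.4 to 0.9 m from the base axis. Payload 5.5 kg.
Tool frame: the origin (TCP) lies on the centre line of the jaws, within the pads' length; the fingertips stand 8 mm ahead of it and the grasp point (between the pads) lies 11 mm behind it (manip.tip_reach is the z of the fingertips in the tool frame, in m); z points along the fingers, y is the line along which they close (so a half turn about z gives the same grasp; the last joint's range is limited). The gripper opens to 92 mm and grips with 3 to 60 N. Pads are 19 mm wide; open, the fingers measure 130 mm over their backs; the gripper's body (75 mm by 190 mm) begins 47 mm behind the grasp point.
Start: joints at [85.783, 28.699, -24.465, 88.831, 12.651, 65.22, -12.049], TCP at [0.215, -0.613, 0.212] pointing down, gripper open.
Joint ranges: [-164.97, 164.97], [-17.58, 116.51], [-87.97, 89.64], [11.32, 138.91], [-80.73, 260.73], [10.89, 115.49], [-147.41, 147.41]. Speed limits (degrees/s): [147.25, 147.25, 180, 180, 180, 180, 180].

INTERFACE

Orientations are given as a 3x3 rotation matrix whose columns are the frame's x, y, z axes.
In Python, from workcell import manip gives the robot as it stands. The module is installed in compiled form; this text tells all that it offers. Calls block until the motion is done:
- manip.move_ptp(position, orientation): joint-space move of the TCP to a pose.
- manip.line_to(position, rotation=None, rate=0.15, stop_force=None): straight line of the TCP; rotation=None keeps the orientation; rate is the mean speed in m/s. With stop_force (N) it stops when the force on the tool has changed by that much, and returns True; else False.
- manip.move_j(angles): joint-space move.
- manip.let_go() and manip.close(newtons=None): open the fingers fully, or close them until they stop; newtons is the grip in N (None keeps the last).
- manip.pause(seconds).
- manip.solve_ik(position, orientation): joint angles nearest the present ones, or None.
- manip.grab_frame(name): name is "scene" or "top" or "wrist"; returns the picture (400x640x3 uint8, red, green, blue); there is no depth.
- manip.camera_params(name): a dict with "fx", "fy", "cx", "cy" (pixels), "rvec" (rotation vector, rad) and "tvec" (3), from world to camera coordinates, as OpenCV has them. Camera axes: x right, y down, z forward; pixel columns grow to the right and rows downward; lengths in m; the calibration is good to about 2 mm. A picture is of the moment at which its call begins: read the wrist's pose just before it. camera_params takes no time and is no camera call; for the wrist camera it gives the pose at the moment of the call.
A pose or a line that the arm cannot do raises manip.Unreachable and nothing moves.
- manip.finish_job(): hands the job in; it is judged then, once.
Readings, each from a call of its own:
- manip.current_t(): time.
- manip.current_qpos(): joint angles.
- manip.current_qvel(): joint speeds.
- manip.current_tau(): joint torques, N m.
- manip.current_tool_pos(): TCP position.
- manip.current_tcp_rot(): TCP orientation.
- manip.current_contact_force(): force on the tool from outside, world axes, zero at the start.
- manip.current_moment(): the same for the moment, N m.
- manip.current_gripper_width(): opening from 0.0 (shut) to 1.0 (fully open).
- manip.current_finger_force(): force on a finger pad.
Only numpy, scipy, OpenCV 4.12 (cv2) and the standard library are available. Lean on these libraries where they do the work, as an engineer would, in place of code of your own. Each camera call takes 0.05 s, during which the arm holds its last target. There are 200 camera calls.

TASK

Tidy up the shoe designer's bench: pick up the fallen bottle and the fallen pen cup and stand both upright, base down, on the flat cork pad. File the pattern board that leans on the easel in the wooden rack: stand it on its bottom edge in either of the two empty outer slots, right down on the slot floor and about centred along the slot. Leave the other things on the bench where they are.

Things in the scene. Friction and masses are not known exactly. Their poses are not given: they have to be found in the camera images.
- bottle: The toppled white plastic squeeze bottle with paper label and grey screw cap. Square body 44 x 44 (x, y) and 76 tall, shoulder to 86, round cap 26 across up to 112. Origin: centre of its base; z points from base to cap (level while it lies on a side face, origin then 22 above the bench). About 160 g. (Sizes in mm.)
- pen_cup: The toppled empty pen cup of light wood: square box 58 x 58 (x, y), 90 tall, walls 4 thick, open at the mouth. Origin: centre of its closed base; z points from base to mouth (level while it lies on a side face, origin then 29 above the bench). About 140 g. (Sizes in mm.)
- pattern_board: The pattern board: brown card plate 9 thick (x), 75 wide (y), 125 tall (z), a shoe pattern drawn on its faces. Origin: middle of its bottom edge; z points up the board. At the start it leans on the easel, z tilted 25 degrees from vertical towards the easel's -x. About 70 g. (Sizes in mm.)
- easel: Fixed plywood easel, 120 wide (y), 110 deep (x). The board leans on it towards its -x, bottom edge 26 mm above the bench; a back plate behind the board (-x side, 8 thick) reaches 62 up the board from its bottom edge, a front lip 10. Origin: at bench level, directly below the board's bottom edge.
- rack: Fixed wooden rack 170 (x) x 120 (y) mm, three slots along its y at x = -60, 0, +60 of its frame. Slots 17 wide, 120 long, walls 6 thick, wall tops 53 and slot floor 8 above the bench. The middle slot holds a fixed board (9 thick, 70 wide, top 103 above the bench); the outer slots are empty. Origin: centre of its underside.
- pad: Fixed tan cork pad, 140 (x) x 260 (y), 4 thick. Origin: centre of its underside, at bench level. (Sizes in mm.)
- eraser: white eraser block 45 x 24 x 13 (x, y, z), lying flat; origin under its centre. Bystander. (Sizes in mm.)
- tape_roll: roll of white paper tape lying flat, 96 across, 28 high, open hole 74; origin under its centre. Bystander. (Sizes in mm.)
- shoe_brush: shoe brush, dark wooden back 200 long (x) x 40, with bristles below, 34 high in all; origin under its centre. Bystander. (Sizes in mm.)
- marker: fat grey marker with black cap, 130 long (x) x 18 x 16, lying flat; origin under its centre. Bystander. (Sizes in mm.)
- steel_rule: flat steel rule 200 (x) x 26 x 4; origin under its centre. Bystander. (Sizes in mm.)
Not all that is in view belongs to the job. What is shaped like the pen_cup but green is not meant. Of the things that look like the bottle, take the one that is nearest to the robot's base at the start.

How it is judged:
By the outcome, as a careful person would: the job done as asked, in the order asked, and still so for the second after the job is handed in, with the robot touching nothing.
It also fails if it takes over 72 s, if anything falls off the work surface, if the arm or the gripper's body presses on something with over 40 N, if the wrist force passes 120 N, or if a joint passes its speed limit or range.

## Working session

There is one attempt and no reset: what is moved stays moved. The work goes in short steps, each a Python script; the robot and the scene stay as the last script left them, time stands still between calls to the robot, and variables do not carry over. Pictures are saved under pics/ and viewed, at most 10 in all, crops included, and the job is handed in when it is done.

```bash
mkdir -p pics
cat > h.py <<'E'
import numpy as np, cv2
from workcell import manip
def cam(n):
    p=manip.camera_params(n); K=np.array([[p['fx'],0,p['cx']],[0,p['fy'],p['cy']],[0,0,1]])
    return K,cv2.Rodrigues(np.array(p['rvec'],float))[0],np.array(p['tvec'],float).reshape(3)
def ray(c,uv,z):
    K,R,t=c; o=-R.T@t; d=R.T@np.linalg.inv(K)@np.array([uv[0],uv[1],1.]); return o+d*(z-o[2])/d[2]
def proj(c,P):
    K,R,t=c; q=K@(R@np.asarray(P,float)+t); return q[:2]/q[2]
def tri(c1,u1,c2,u2):
    A=[];b=[]
    for (K,R,t),u in((c1,u1),(c2,u2)):
        o=-R.T@t; d=R.T@np.linalg.inv(K)@np.array([u[0],u[1],1.]); d/=np.linalg.norm(d)
        M=np.eye(3)-np.outer(d,d); A.append(M); b.append(M@o)
    return np.linalg.lstsq(np.vstack(A),np.hstack(b),rcond=None)[0]
def snap(n,f):
    im=manip.grab_frame(n); cv2.imwrite('pics/'+f,im[:,:,::-1]); return im
E
python3 - <<'E'
from h import *
for n in('scene','top','wrist'):
    c=cam(n); snap(n,n+'0.png'); print(n,(-c[1].T@c[2]).round(3),c[1][2].round(2),c[0][0,0])
E
```

```text
scene [ 0.894 -0.418  0.994] [-0.37  0.39 -0.84] 434.1830095694226
top [ 0.224 -0.     1.324] [ 0.19 -0.   -0.98] 514.6973014244859
wrist [ 0.285 -0.588  0.384] [-0.26 -0.09 -0.96] 283.1955727395889
```

View pics/scene0.png

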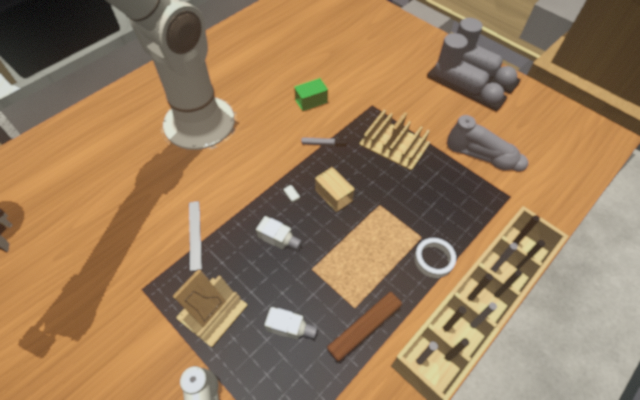

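View pics/top0.png

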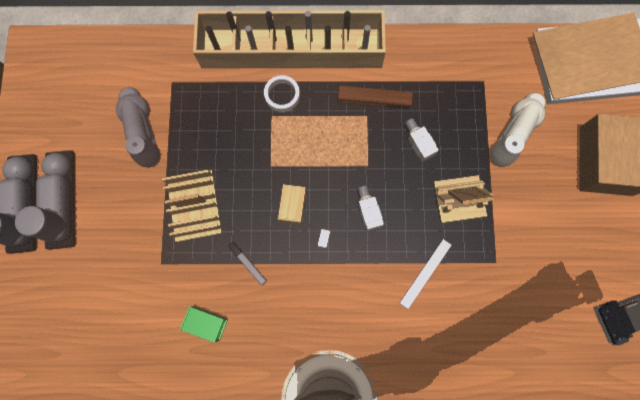

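The scene and top views show two bottle-like things: near at top (370,210), far at (423,140). There are two cup-like things: wood at (291,203) and green at (204,324). I choose the near bottle and the wood cup. The easel with the board is at (462,198), the rack at (192,205), the pad at (319,141). One crop sheet will check the choice and show which way the ends point.

Run:
```python
from h import *
t=cv2.imread('pics/top0.png'); s=cv2.imread('pics/scene0.png')
def cr(im,u,v,w=40,h=45): return cv2.resize(im[v-h:v+h,u-w:u+w],(266,300),interpolation=cv2.INTER_CUBIC)
a=np.hstack([cr(t,370,207),cr(t,291,203),cr(t,462,198)]); b=np.hstack([cr(s,278,232),cr(s,335,188),cr(s,210,305)])
cv2.imwrite('pics/crops.png',np.vstack([a,b]))
ct,cs=cam('top'),cam('scene')
for n,im,c in(('top',t,ct),('scene',s,cs)):
    hsv=cv2.cvtColor(im,cv2.COLOR_BGR2HSV)
    for nm,lo,hi in(('white',(0,0,150),(180,50,255)),('wood',(12,60,110),(30,190,255))):
        m=cv2.inRange(hsv,lo,hi)
        if nm=='wood':
            mm=np.zeros_like(m); 
            q=(slice(170,245),slice(160,500)) if n=='top' else (slice(100,350),slice(160,440)); mm[q]=m[q]; m=mm
        for k in cv2.findContours(m,cv2.RETR_EXTERNAL,cv2.CHAIN_APPROX_NONE)[0]:
            A=cv2.contourArea(k)
            if 60<A<12000:
                r=cv2.minAreaRect(k)
                if 80<r[0][1]<345 and 150<r[0][0]<500: print(n,nm,A,np.round(r[0],1),np.round(r[1],1),round(r[2]),cv2.boxPoints(r).round(0).astype(int).tolist(),ray(c,r[0],.04).round(3))
m=cv2.inRange(cv2.cvtColor(t,cv2.COLOR_BGR2HSV),(8,60,120),(30,255,255)); m[:108]=0;m[175:]=0;m[:,:230]=0;m[:,400:]=0
k=max(cv2.findContours(m,0,1)[0],key=cv2.contourArea); r=cv2.minAreaRect(k); print('pad',[ray(ct,p,.004).round(3)[:2].tolist() for p in cv2.boxPoints(r)])
```

```text
top white 134.0 [251.2 268.3] [35.1  4.7] 50 [[238, 256], [242, 253], [264, 280], [261, 283]] [0.314 0.192 0.04 ]
top white 736.5 [425.2 273.7] [10.5 77.7] 34 [[399, 303], [443, 239], [451, 245], [408, 309]] [ 0.299 -0.24   0.04 ]
top white 138.5 [323.4 238. ] [ 9.  17.7] 14 [[317, 245], [321, 228], [330, 230], [326, 248]] [0.389 0.012 0.04 ]
top white 506.0 [369.8 208.8] [37.9 17.4] 72 [[356, 194], [372, 188], [384, 224], [368, 230]] [ 0.463 -0.105  0.04 ]
top white 456.5 [423.2 140.1] [32.2 16.6] 59 [[408, 131], [422, 122], [439, 150], [424, 158]] [ 0.645 -0.248  0.04 ]
top white 886.5 [281.  92.] [32. 34.] 90 [[264, 76], [298, 76], [298, 108], [264, 108]] [0.779 0.125 0.04 ]
top wood 219.5 [197.7 234.7] [ 5.7 47.1] 79 [[174, 236], [220, 227], [221, 233], [175, 242]] [0.398 0.328 0.04 ]
top wood 301.0 [194.2 227.2] [ 7.2 52.3] 79 [[168, 229], [219, 219], [221, 226], [169, 236]] [0.417 0.338 0.04 ]
top wood 522.5 [192.4 215.8] [12.1 51.7] 79 [[166, 215], [217, 205], [219, 217], [168, 227]] [0.446 0.344 0.04 ]
top wood 173.5 [190.8 204.4] [ 7.2 51.1] 81 [[165, 205], [215, 197], [217,
[... 1495 characters left out ...]
, [192, 311], [192, 349]] [ 0.487 -0.429  0.04 ]
scene wood 1183.0 [364.6 324.7] [17. 84.] 48 [[328, 346], [390, 290], [402, 303], [339, 359]] [ 0.775 -0.133  0.04 ]
scene wood 2093.5 [408.5 313.5] [61. 71.] 0 [[378, 349], [378, 278], [439, 278], [439, 349]] [ 0.829 -0.045  0.04 ]
scene wood 3301.5 [206.3 304.1] [64.  62.1] 40 [[162, 307], [202, 260], [251, 301], [211, 349]] [ 0.488 -0.347  0.04 ]
scene wood 5452.0 [366.3 252.9] [60.2 99.6] 43 [[310, 269], [378, 196], [422, 237], [354, 310]] [0.664 0.003 0.04 ]
scene wood 901.0 [334. 188.] [42.4 29.7] 45 [[309, 184], [330, 163], [360, 193], [339, 214]] [0.478 0.088 0.04 ]
pad [[0.586, 0.152], [0.726, 0.154], [0.725, -0.106], [0.585, -0.103]]
```

View pics/crops.png

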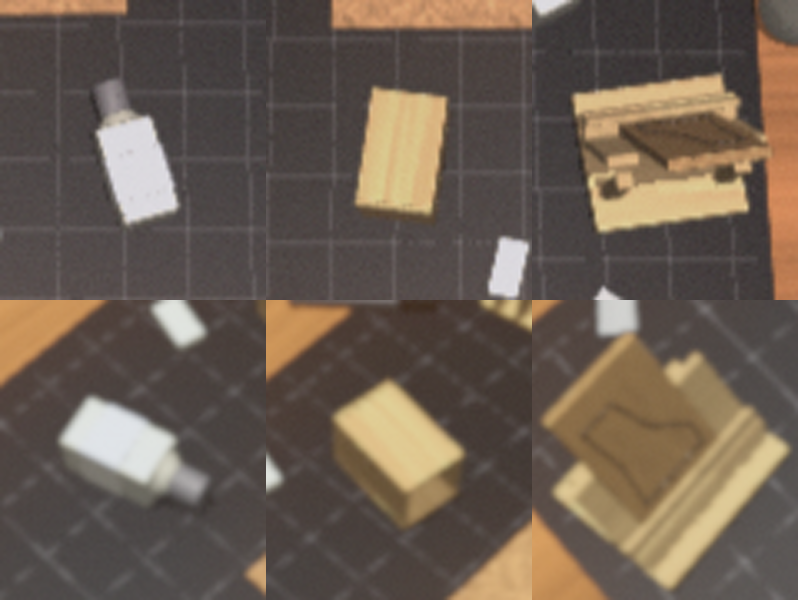

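The crops confirm the near white bottle, with its cap towards +x. The wood cup's mouth seems to face +x, and the board leans towards the robot (-x). I plan to grip across the sides, then tilt the tool up 90°. Next come the IK checks and a close wrist view.

```bash
cat >> h.py <<'E'
def toolR(psi,pitch,flip):
    """tool axis in the vertical plane of heading psi (deg); pitch 0 = down, +90 = horizontal along the heading; y level"""
    p,t=np.radians(psi),np.radians(pitch); a=np.array([np.cos(p),np.sin(p),0])
    z=np.sin(t)*a-np.cos(t)*np.array([0,0,1]); y=np.array([-np.sin(p),np.cos(p),0])*flip
    return np.column_stack([np.cross(y,z),y,z])
def tcp(g,R): return np.asarray(g,float)+R[:,2]*.011   # TCP that puts the grasp point at g
E
python3 - <<'E'
from h import *
print(manip.current_tcp_rot(),manip.tip_reach)
for f in(1,-1):
  for nm,g,psi,pt in[('b0',(.47,-.1,.03),15,-25),('b0v',(.47,-.1,.03),15,0),('b1',(.655,-.06,.1),0,65),('b1',(.655,-.06,.06),0,65),('b1',(.655,-.06,.06),0,75),('c0',(.48,.09,.03),-8,-25),('c1',(.655,.095,.06),0,65),('e',(.45,-.36,.12),8,25),('e90',(.45,-.36,.12),98,0),('r',(.42,.34,.11),-10,0)]:
    R=toolR(psi,pt,f); q=manip.solve_ik(tcp(g,R),R); print(f,nm,pt,None if q is None else np.round(q))
f=1 if manip.current_tcp_rot()[1][1]>0 else -1
R=toolR(0,0,f); manip.move_ptp([.44,-.01,.30],R); snap('wrist','w1.png'); print(f,manip.current_t(),manip.current_qpos())
E
```

```text
[[ 9.43827146e-01  3.30439267e-01 -4.56684793e-04]
 [ 3.30439580e-01 -9.43826053e-01  1.43700400e-03]
 [ 4.38115430e-05 -1.50719012e-03 -9.99998863e-01]] 0.008
1 b0 -25 [ 41.  56. -55.  99.  46.  80.  72.]
1 b0v 0 [ 49.  37. -49. 120.  42.  43.  77.]
1 b1 65 None
1 b1 65 [ 76. 106. -76. 136. 172.  65.  15.]
1 b1 75 [ -34.   75.   38.  138.  172.   93. -132.]
1 c0 -25 [ 28.  56. -55.  97.  33.  73.  44.]
1 c1 65 [-10.  49. -12. 137. 160.  72. -83.]
1 e 25 [101.  39. -66. 118.  32.  31. 118.]
1 e90 0 [  44.   27.  -10.  105.    6.   49. -141.]
1 r 0 [  2.  37. -57. 109.  38.  55.   7.]
-1 b0 -25 [ 27.  46. -34. 100.  30.  70. -96.]
-1 b0v 0 [ 36.  31. -33. 120.  28.  37. -91.]
-1 b1 65 None
-1 b1 65 [ 54.  66. -50. 137. 181.  65. 141.]
-1 b1 75 [-49.  90.  51. 138. 165.  90.  25.]
-1 c0 -25 [  22.   51.  -44.   97.   24.   69. -129.]
-1 c1 65 [-10.  49. -12. 137. 160.  72.  97.]
-1 e 25 [ 81.  26. -39. 118. -10.  26. -26.]
-1 e90 0 [ 68.  33. -42. 104.  27.  54.  22.]
-1 r 0 [ -43.   24.    1.  111.   -0.   45. -141.]
-1 2.5167 [ 66.41531762   4.66995902 -70.59701925 109.77340363   4.70127599
  68.73098401 -95.91916488]
```

Run:
```python
from h import *
lo=np.array([-164.97,-17.58,-87.97,11.32,-80.73,10.89,-147.41]);hi=np.array([164.97,116.51,89.64,138.91,260.73,115.49,147.41])
res=[]
for f in(1,-1):
 for g in((.65,-.06),(.65,.09)):
  for psi in range(-120,121,20):
   for pt in(50,60,70,80):
    R=toolR(psi,pt,f); qs=[manip.solve_ik(tcp((*g,z),R),R) for z in(.055,.12,.2)]
    if any(q is None for q in qs): continue
    qs=np.array(qs); m=np.minimum(qs-lo,hi-qs).min(); j=max(abs(np.diff(qs,axis=0)).max(1))
    res.append((m,j,f,g[1],psi,pt,qs[0].round().astype(int).tolist()))
for y in(-.06,.09):
  for r in sorted([r for r in res if r[3]==y and r[1]<45],key=lambda r:-r[0])[:12]: print(round(r[0],1),round(r[1]),*r[2:])
```

```text
25.7 9 -1 -0.06 -60 80 [-32, 62, 1, 107, 86, 80, 100]
25.3 13 -1 -0.06 -60 70 [-30, 55, 1, 110, 85, 70, 105]
23.6 11 -1 -0.06 80 80 [69, 92, -64, 77, -3, 69, 23]
23.4 7 1 -0.06 -60 50 [16, 57, -51, 111, 99, 86, -57]
18.6 7 1 -0.06 -60 60 [8, 59, -44, 111, 102, 93, -65]
18.2 24 -1 -0.06 60 70 [81, 89, -70, 100, 10, 38, 7]
18.0 8 -1 -0.06 100 80 [55, 96, -70, 56, 6, 95, 21]
17.9 35 -1 -0.06 60 80 [83, 97, -70, 96, 5, 43, 17]
17.6 13 -1 -0.06 80 70 [70, 90, -70, 81, 10, 65, 13]
15.1 10 1 -0.06 -40 50 [22, 52, -50, 124, 114, 74, -53]
14.9 7 -1 -0.06 100 50 [58, 82, -73, 73, 26, 79, 9]
14.7 11 -1 -0.06 80 50 [68, 80, -73, 88, 26, 59, -5]
22.0 8 1 0.09 -40 50 [5, 55, -50, 115, 103, 82, -56]
22.0 8 1 0.09 -40 60 [-4, 57, -43, 116, 107, 89, -65]
19.8 10 -1 0.09 -40 80 [-56, 63, 14, 113, 88, 68, 95]
19.2 18 -1 0.09 80 80 [65, 95, -69, 90, 2, 52, 19]
17.1 7 1 0.09 -40 70 [-12, 62, -36, 115, 110, 97, -71]
16.0 12 -1 0.09 -60 50 [0, 60, -50, 101, 90, 92, 120]
15.2 13 -1 0.09 -60 60 [-12, 59, -37, 100, 88, 92, 115]
15.2 6 1 0.09 -60 50 [1, 61, -52, 101, 91, 93, -60]
14.0 10 -1 0.09 100 80 [53, 98, -74, 70, 9, 79, 16]
13.2 13 -1 0.09 -60 70 [-23, 61, -24, 98, 86, 93, 111]
12.1 8 -1 0.09 -60 80 [-25, 68, -24, 95, 90, 103, 108]
12.1 12 1 0.09 -20 50 [11, 50, -48, 127, 120, 69, -52]
```

View pics/w1.png

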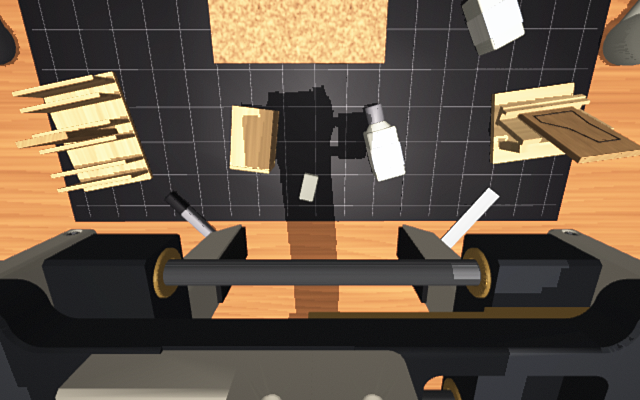

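The wrist view shows the bottle at (383,150) with its cap at (372,112), the cup at (254,138) half in shadow, the rack at (95,130) and the board at (580,135). Next I take positions from two views, plus a low look at the cup's near end.

Run:
```python
from h import *
w=cv2.imread('pics/w1.png'); cw=cam('wrist'); ct=cam('top'); cs=cam('scene')
hsv=cv2.cvtColor(w,cv2.COLOR_BGR2HSV)
for nm,lo,hi,b,z in(('bottle',(0,0,130),(180,60,255),(340,415,95,200),.022),('cup',(8,60,70),(32,255,255),(215,290,95,185),.029)):
    m=cv2.inRange(hsv,lo,hi); k=np.zeros_like(m); k[b[2]:b[3],b[0]:b[1]]=m[b[2]:b[3],b[0]:b[1]]
    c=max(cv2.findContours(k,0,1)[0],key=cv2.contourArea); r=cv2.minAreaRect(c)
    print(nm,np.round(r[0]),np.round(r[1]),r[2],ray(cw,r[0],z).round(4)); P=[ray(cw,p,z)[:2].round(3).tolist() for p in cv2.boxPoints(r)]; print(P)
print('cap',ray(cw,(372,110),.022).round(3))
print('top: b',ray(ct,(369.8,208.8),.022).round(3),'cap',ray(ct,(363.5,190),.022).round(3),'c',ray(ct,(291.4,203),.029).round(3))
print('scene: b',ray(cs,(278.8,231.4),.022).round(3),'c',ray(cs,(334,188),.029).round(3))
# axis of cup from top box: long edges on top plane
for a,b in(((277,219),(282,183)),((301,223),(306,187))): print(ray(ct,a,.058).round(3),ray(ct,b,.058).round(3))
R=toolR(0,-30,1); 
for p,R in(((.40,.09,.14),toolR(0,0,1)),((.42,.09,.16),toolR(0,10,1))):
    try: manip.move_ptp(p,R); break
    except manip.Unreachable: print('unreach')
snap('wrist','w2.png'); print(manip.current_t(),manip.current_qpos().round() if hasattr(manip.current_qpos(),'round') else manip.current_qpos())
```

```text
bottle [383. 141.] [75. 32.] 75.96376037597656 [ 0.4716 -0.1069  0.022 ]
[[0.52, -0.067], [0.531, -0.113], [0.42, -0.149], [0.407, -0.1]]
cup [252. 139.] [47. 66.] 4.635463714599609 [0.4761 0.0967 0.029 ]
[[0.428, 0.142], [0.527, 0.125], [0.522, 0.054], [0.421, 0.067]]
cap [ 0.519 -0.087  0.022]
top: b [ 0.466 -0.107  0.022] cap [ 0.516 -0.092  0.022] c [0.481 0.094 0.029]
scene: b [ 0.461 -0.098  0.022] c [0.474 0.094 0.029]
[0.435 0.128 0.058] [0.527 0.117 0.058]
[0.424 0.068 0.058] [0.516 0.056 0.058]
4.6917 [ 47.  23. -73. 124.  29.  52.  47.]
```

View pics/w2.png

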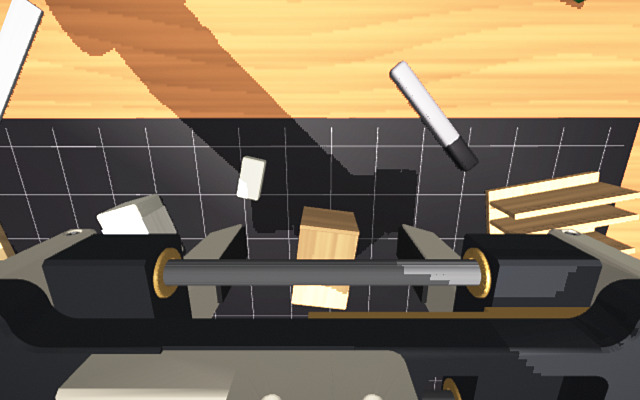

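The near end, facing the robot at (330,215), is a plain closed face. So the cup's base is at -x and its mouth at +x. The three views agree to about 1 cm. Picking the bottle now.

```bash
cat >> h.py <<'E'
UP=np.array([0,0,1.])
def pick(g,R,N):
    p=tcp(g,R); manip.move_ptp(p-R[:,2]*.11,R); manip.line_to(p,rate=.12); manip.close(N)
    print('t',manip.current_t(),'width mm',manip.current_gripper_width()*92,'F',manip.current_finger_force())
def place(g,R,ztop,drop=.006):
    g=np.array(g,float); h=g.copy(); h[2]=ztop
    manip.move_ptp(tcp(h,R),R); manip.line_to(tcp(g+UP*.015,R),rate=.15)
    s=manip.line_to(tcp(g-UP*drop,R),rate=.03,stop_force=3)
    print('touch',s,'z err mm',(np.array(manip.current_tool_pos())-tcp(g,R))[2]*1000,'w',manip.current_gripper_width()*92,'t',manip.current_t())
E
python3 - <<'E'
from h import *
R=toolR(17,-30,1); pick((.471,-.1055,.026),R,30)
manip.line_to(np.array(manip.current_tool_pos())+UP*.17,rate=.2)
im=manip.grab_frame('scene'); cv2.imwrite('pics/s1.png',cv2.resize(im[120:320,160:460,::-1],(600,400)))
place((.655,-.06,.054),toolR(-60,60,1),.19)
im2=manip.grab_frame('scene'); cv2.imwrite('pics/s1.png',np.vstack([cv2.resize(i[130:280,180:480,::-1],(600,300)) for i in(im,im2)]))
E
```

```text
t 7.4667 width mm 44.21667106269519 F 29.936350286006927
touch True z err mm 4.258726950092037 w 43.6567877016806 t 11.95
```

View pics/s1.png

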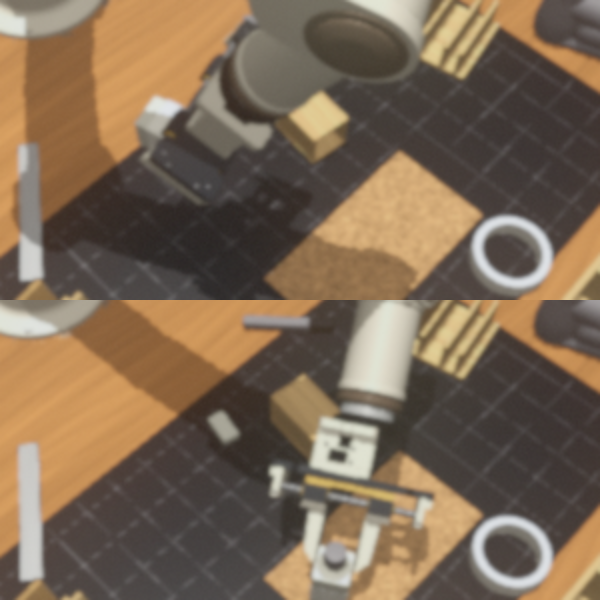

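The bottle is held upright with its cap up, on the pad at crop (335,560). Releasing it and moving on to the cup.

Run:
```python
from h import *
manip.let_go(); R=np.array(manip.current_tcp_rot())
manip.line_to(np.array(manip.current_tool_pos())-R[:,2]*.09,rate=.15)
manip.line_to(np.array(manip.current_tool_pos())+UP*.12,rate=.25)
im=manip.grab_frame('scene')
a=np.radians(-7); ax=np.array([np.cos(a),np.sin(a),0])
pick(np.array([.477,.094,.034])+.010*ax,toolR(-7,-30,1),20)
manip.line_to(np.array(manip.current_tool_pos())+UP*.17,rate=.2)
place((.655,.085,.059),toolR(-40,60,1),.20)
im2=manip.grab_frame('scene'); cv2.imwrite('pics/s2.png',np.vstack([cv2.resize(i[130:330,180:480,::-1],(450,300)) for i in(im,im2)]))
```

```text
t 17.6667 width mm 57.89734216901984 F 19.97556857764721
touch True z err mm -0.673872152871853 w 58.29907791072687 t 21.7667
```

View pics/s2.png

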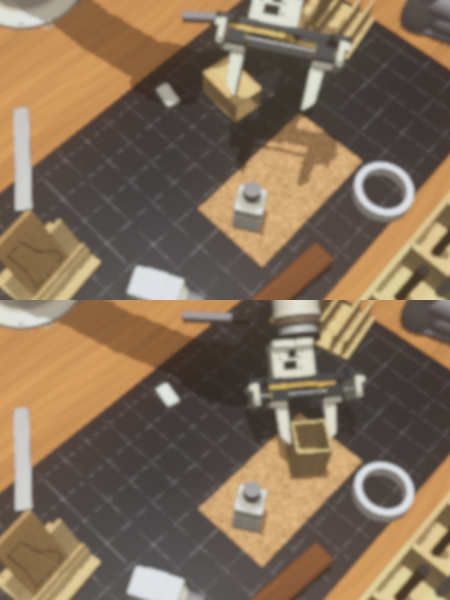

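The bottle stands on the pad at (250,200) in the upper crop. The cup is upright, mouth up, at (310,445) in the lower one. Releasing it, then close looks at the rack and the easel.

Run:
```python
from h import *
import pickle
manip.let_go(); R=np.array(manip.current_tcp_rot())
manip.line_to(np.array(manip.current_tool_pos())-R[:,2]*.10,rate=.15)
manip.line_to(np.array(manip.current_tool_pos())+UP*.12,rate=.25)
D={}
for n,p in(('rack',(.44,.335,.32)),('easel',(.45,-.31,.32))):
    manip.move_ptp(p,toolR(0,0,-1)); manip.pause(.2); c=cam('wrist'); D[n]=(snap('wrist',n+'.png'),c)
D['top']=(snap('top','top1.png'),cam('top')); D['scene']=(snap('scene','scene1.png'),cam('scene'))
pickle.dump(D,open('D.pkl','wb')); print(manip.current_t())
a=D['rack'][0][0:230,120:520,::-1]; b=D['easel'][0][0:230,120:520,::-1]
cv2.imwrite('pics/re.png',np.vstack([cv2.resize(i,(522,300),interpolation=cv2.INTER_CUBIC) for i in(a,b)]))
```

```text
28.2167
```

View pics/re.png

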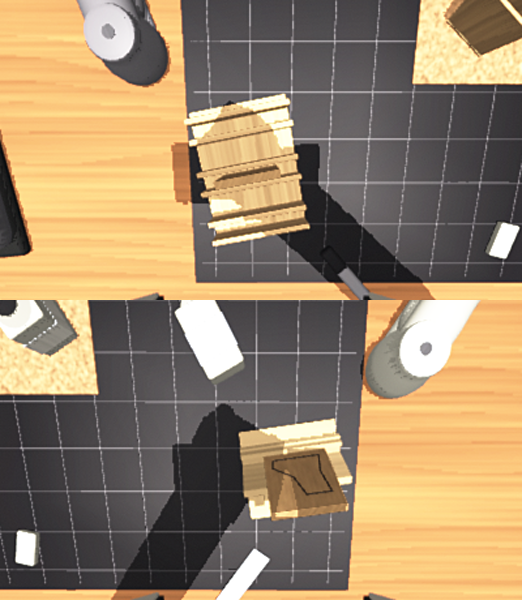

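Run:
```python
from h import *
import pickle
D=pickle.load(open('D.pkl','rb'))
o=[]
for n,u,v in(('rack',260,68),('easel',298,78)):
    i=cv2.resize(D[n][0][v:v+125,u:u+100,::-1],(400,500),interpolation=cv2.INTER_CUBIC)
    for k in range(0,100,10): cv2.putText(i,str(u+k),(k*4,8),0,.28,(0,0,255),1); cv2.line(i,(k*4,9),(k*4,14),(0,0,255),1)
    for k in range(10,125,10): cv2.putText(i,str(v+k),(0,k*4+3),0,.28,(0,0,255),1); cv2.line(i,(20,k*4),(25,k*4),(0,0,255),1)
    o.append(i)
cv2.imwrite('pics/big.png',np.hstack(o))
```

```text
(no output)
```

View pics/big.png

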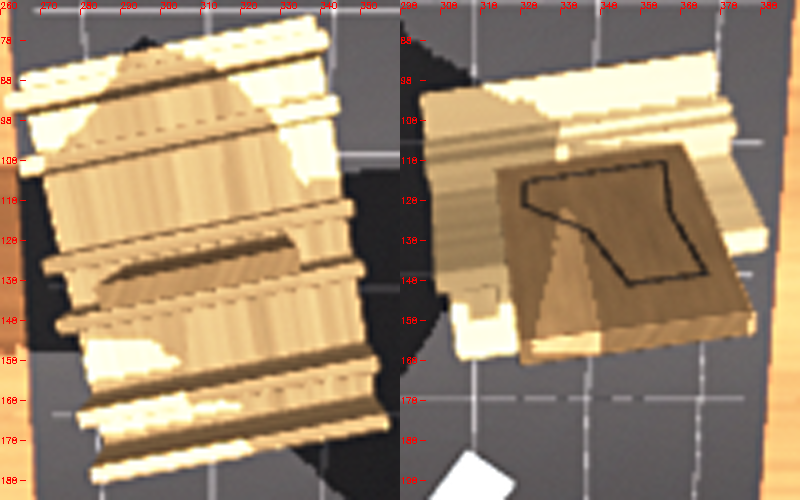

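The big sheet shows the six rack wall-top ends, e.g. (261,94)/(342,78) and (283,187)/(357,173). It also shows the board's top-edge corners: front (330,163.5)/(386,156), back (328,168.5)/(386,161.5). I fit the rack and board poses to these points and compare with the known sizes.

Run:
```python
from h import *
import pickle
D=pickle.load(open('D.pkl','rb')); c=D['rack'][1]
L=[(262.5,93.5),(265.5,110.5),(271.5,134),(275,149),(280.5,172.5),(283.5,187)]; Rr=[(341.5,78),(344,94),(348,120),(350.5,135),(354,158.5),(356.5,173.5)]
xs=[.0715,.0485,.0115,-.0115,-.0485,-.0715]
M=np.array([(x,.06) for x in xs]+[(x,-.06) for x in xs]); P=np.array([ray(c,p,.053)[:2] for p in L+Rr])
mc,pc=M.mean(0),P.mean(0); U,S,V=np.linalg.svd((M-mc).T@(P-pc)); Q=V.T@U.T; t=pc-Q@mc
print('rack',t.round(4),'deg',np.degrees(np.arctan2(Q[1,0],Q[0,0])).round(2),'det',np.linalg.det(Q).round(2)); print('res mm',((P-M@Q.T-t)*1000).round(1).tolist())
for s in(-1,1): print('slot',s,(Q@[s*.06,0]+t).round(4))
c=D['easel'][1]; s25=np.sin(np.radians(25))
fz,bz=.1393+.0045*s25,.1393-.0045*s25
F=[ray(c,(329.8,163.5),fz),ray(c,(386.2,156.3),fz)];B=[ray(c,(328.3,168.5),bz),ray(c,(386.3,161.5),bz)]
for A in(F,B): d=A[0]-A[1]; print('edge',np.round(A,4).tolist(),'len',np.linalg.norm(d).round(4),'heading e',np.degrees(np.arctan2(-d[0],d[1])).round(1),'mid',((A[0]+A[1])/2).round(4))
cs=D['scene'][1]; print('scene corners',ray(cs,(173.9,296),.14).round(3),ray(cs,(199.5,270.5),.14).round(3))
# easel wood left/right lip edges for heading check
a,b=ray(c,(303,102),.03),ray(c,(377,91.5),.03); print('easel front e',np.degrees(np.arctan2(-(a-b)[0],(a-b)[1])).round(1))
```

```text
rack [0.4816 0.3508] deg 10.64 det 1.0
res mm [[0.1, -1.8], [-1.1, -0.7], [1.1, -1.1], [1.0, -1.1], [0.5, -1.3], [-0.5, -0.9], [-0.9, 1.1], [-0.0, 1.2], [-0.4, 1.2], [0.1, 1.1], [0.6, 1.4], [-0.6, 0.9]]
slot -1 [0.4227 0.3397]
slot 1 [0.5406 0.3619]
edge [[0.4642, -0.3188, 0.1412], [0.4734, -0.389, 0.1412]] len 0.0707 heading e 7.4 mid [ 0.4688 -0.3539  0.1412]
edge [[0.4571, -0.3171, 0.1374], [0.4662, -0.3904, 0.1374]] len 0.0739 heading e 7.1 mid [ 0.4617 -0.3538  0.1374]
scene corners [ 0.469 -0.39   0.14 ] [ 0.462 -0.319  0.14 ]
easel front e 7.8
```

The rack residuals are about 1 mm. The board edge lengths are 71 to 74 mm against 75, and the scene view agrees within 5 mm. I grip the board by its side edges so that opening the fingers clears the middle board.

Run:
```python
from h import *
e=7.4; f=-1
Rb=toolR(e,25,f); bz=-Rb[:,2]; g=np.array([.4653,-.3539,.1393])-.028*bz
pick(g,Rb,30)
manip.line_to(np.array(manip.current_tool_pos())+bz*.11,rate=.12)
Rv=toolR(e,0,f); manip.line_to(tcp((.45,-.33,.29),Rv),Rv,rate=.15)
print(manip.current_t(),'w',manip.current_gripper_width()*92,np.round(manip.current_qpos()),'F',np.round(manip.current_contact_force(),2))
for ff in(1,-1):
    R=toolR(10.64,0,ff)
    for z in(.29,.17,.105): print(ff,z,np.round(manip.solve_ik(tcp((.4227,.3397,z),R),R)))
    print(ff,'far',np.round(manip.solve_ik(tcp((.5406,.3619,.105),R),R)))
```

```text
t 30.5417 width mm 74.85663720422326 F 29.992892146110535
32.575 w 75.14831906286571 [ 33.  14.   1.  99.  -0.  68. -49.] F [-0.87  0.01 -1.47]
1 0.29 [ 14.  29. -74.  99.  29.  75.  34.]
1 0.17 [ 11.  42. -74. 106.  44.  68.  22.]
1 0.105 [  5.  40. -62. 109.  43.  58.  24.]
1 far [  8.  60. -75.  93.  60.  75.  24.]
-1 0.29 [  -6.   17.  -43.   99.   12.   69. -131.]
-1 0.17 [ -12.   24.  -37.  107.   17.   55. -136.]
-1 0.105 [ -14.   29.  -34.  110.   21.   48. -139.]
-1 far [ -15.   37.  -29.   94.   21.   55. -132.]
```

The board is held, 75 mm wide, vertical, with about 1 N of weight. Moving to just above the far slot, where the wrist camera has a clear view, for one check picture before inserting.

Run:
```python
from h import *
import pickle
R=toolR(10.64,0,-1); s=(.5406,.3619)
manip.move_ptp(tcp((*s,.29),R),R); manip.line_to(tcp((*s,.168),R),rate=.15); manip.pause(.3)
c=cam('wrist'); im=snap('wrist','w3.png'); sc=manip.grab_frame('scene'); tp=manip.grab_frame('top')
pickle.dump((im,c,sc,tp,R),open('E.pkl','wb'))
i=cv2.resize(im[100:300,200:440,::-1],(600,500),interpolation=cv2.INTER_CUBIC)
j=cv2.resize(sc[80:200,330:450,::-1],(200,200)); k=cv2.resize(tp[150:250,150:250,::-1],(200,200))
out=np.zeros((500,800,3),np.uint8); out[:,:600]=i; out[:200,600:]=j; out[200:400,600:]=k
# expected: board bottom front corners (blue), slot wall tops inner edges (green)
def px(P): q=proj(c,P); return tuple(int(x) for x in ((q-[200,100])*2.5))
X,Y=np.array([np.cos(np.radians(10.64)),np.sin(np.radians(10.64)),0]),np.array([-np.sin(np.radians(10.64)),np.cos(np.radians(10.64)),0])
S=np.array([*s,0])
for dx,dy,z,col in[(.0045,.0375,.071,(255,0,0)),(.0045,-.0375,.071,(255,0,0)),(.0085,.06,.053,(0,255,0)),(.0085,-.06,.053,(0,255,0)),(-.0085,.06,.053,(0,255,0)),(-.0085,-.06,.053,(0,255,0)),(.0045,.0375,.196,(0,0,255)),(.0045,-.0375,.196,(0,0,255))]:
    cv2.circle(out,px(S+dx*X+dy*Y+z*UP),2,col,-1)
cv2.imwrite('pics/w3c.png',out); print(manip.current_t())
```

```text
36.4667
```

View pics/w3c.png

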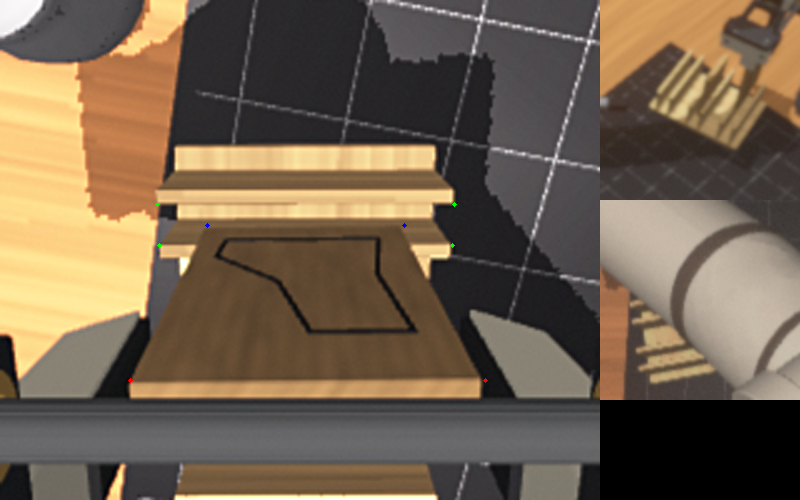

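The picture shows the predicted board corners, (207,225)/(404,225) in the crop, on the board's bottom edge. The predicted slot edges, (158,204)/(454,204) and (159,245)/(452,245), lie on the wall tops. It is aligned, so I insert it.

Run:
```python
from h import *
R=toolR(10.64,0,-1); s=(.5406,.3619)
a=manip.line_to(tcp((*s,.112),R),rate=.05,stop_force=4); print('early',a,np.array(manip.current_tool_pos())[2]+.011,np.round(manip.current_contact_force(),1))
if not a:
    b=manip.line_to(tcp((*s,.097),R),rate=.02,stop_force=4); print('floor',b,np.array(manip.current_tool_pos())[2]+.011,np.round(manip.current_contact_force(),1))
print(manip.current_gripper_width()*92,manip.current_t())
```

```text
early False 0.11245614372486525 [-0.2  0.3 -0.2]
floor True 0.10570321214164108 [-0.5  0.2  5. ]
74.75301435428358 38.1833
```

Contact came at a grasp height of 105.7 mm (105 expected), so the board is on the slot floor. Releasing, backing off and checking numerically.

Run:
```python
from h import *
manip.let_go(); manip.line_to(np.array(manip.current_tool_pos())+UP*.17,rate=.12); manip.pause(.5)
# board check in the wrist view: brown top face corners
c=cam('wrist'); im=snap('wrist','w4.png'); hsv=cv2.cvtColor(im[:,:,::-1],cv2.COLOR_BGR2HSV)
S=np.array([.5406,.3619,0]);th=np.radians(10.64);X=np.array([np.cos(th),np.sin(th),0]);Y=np.array([-np.sin(th),np.cos(th),0])
top=[proj(c,S+dx*X+dy*Y+.133*UP) for dx,dy in((.0045,.0375),(.0045,-.0375),(-.0045,-.0375),(-.0045,.0375))]; print('expected top corners',np.round(top).tolist())
q=np.array(top); u0,v0=(q.min(0)-15).astype(int); u1,v1=(q.max(0)+15).astype(int)
mid=q.mean(0).astype(int); print('col V',hsv[max(v0,0):v1:2,mid[0],2].tolist(),'H',hsv[max(v0,0):v1:2,mid[0],0].tolist(),v0); print('row V',hsv[mid[1],u0:u1:4,2].tolist(),u0)
manip.move_ptp([.40,-.25,.32],toolR(0,0,-1)); manip.pause(.3)
t=snap('top','top2.png'); sc=snap('scene','scene2.png'); ct,cs=cam('top'),cam('scene')
for n,i,c in(('top',t,ct),('scene',sc,cs)):
    h=cv2.cvtColor(i[:,:,::-1],cv2.COLOR_BGR2HSV); m=cv2.inRange(h,(0,0,60),(180,70,255))
    u,v=proj(c,(.655,-.06,.1)).astype(int); k=np.zeros_like(m); k[v-22:v+26,u-20:u+20]=m[v-22:v+26,u-20:u+20]
    cc=max(cv2.findContours(k,0,1)[0],key=cv2.contourArea); r=cv2.boundingRect(cc); print(n,'bottle box',r,'pred base/cap',proj(c,(.655,-.06,.004)).round(),proj(c,(.655,-.06,.116)).round())
o0=cv2.imread('pics/top0.png'); d=cv2.absdiff(o0,cv2.imread('pics/top2.png')).max(2)>60
for n,(u,v) in dict(eraser=(323,238),tape=(281,92),brush=(375,96),marker=(251,265),rule=(425,274),far_bottle=(423,140),green=(204,324)).items(): print(n,'changed px',int(d[v-22:v+22,u-22:u+22].sum()))
print(manip.current_t(),np.round(manip.current_contact_force(),1))
```

```text
expected top corners [[288.0, 179.0], [356.0, 179.0], [356.0, 187.0], [288.0, 187.0]]
col V [93, 91, 93, 91, 96, 46, 93, 93, 185, 199, 205, 201, 255, 253, 251, 117, 125, 112, 125] H [14, 16, 15, 16, 15, 15, 16, 15, 16, 16, 16, 16, 30, 27, 19, 16, 16, 15, 15] 163
row V [255, 107, 107, 255, 208, 208, 206, 198, 197, 206, 201, 195, 198, 194, 201, 200, 190, 201, 193, 198, 198, 239, 106, 34, 49] 272
top bottle box (341, 121, 23, 29) pred base/cap [350. 141.] [352. 127.]
scene bottle box (335, 251, 24, 31) pred base/cap [345. 274.] [348. 254.]
eraser changed px 2
tape changed px 0
brush changed px 0
marker changed px 0
rule changed px 169
far_bottle changed px 0
green changed px 0
43.4833 [-0.4 -0.5 -0.2]
```

The board's top edge shows at rows 179–186, cols 288–356, exactly as predicted. The bottle's boxes match an upright bottle. The change at the rule is probably the hand over it, so I check the rule and the cup's mouth once more, then hand in.

Run:
```python
from h import *
manip.move_ptp([.50,-.30,.36],toolR(0,0,-1)); manip.pause(.3)
s=snap('scene','scene3.png'); c=cam('scene'); h=cv2.cvtColor(s[:,:,::-1],cv2.COLOR_BGR2HSV)
m=cv2.inRange(h,(0,0,120),(180,60,255)); k=np.zeros_like(m); k[195:280,180:212]=m[195:280,180:212]
q=max(cv2.findContours(k,0,1)[0],key=cv2.contourArea); print('rule',np.round(cv2.minAreaRect(q)[0],1),'was [194.9 236]')
a=np.radians(-40); X=np.array([np.cos(a),np.sin(a),0]);Y=np.array([-np.sin(a),np.cos(a),0]); O=np.array([.655,.085,0])
V=lambda P:int(h[tuple(proj(c,P).astype(int)[::-1])][2])
print('mouth centre V',V(O+.09*UP),'rim V',[V(O+dx*X+dy*Y+.094*UP) for dx,dy in((.027,0),(-.027,0),(0,.027),(0,-.027))])
m=cv2.inRange(h,(5,40,20),(30,255,130)); u,v=proj(c,O+.05*UP).astype(int); k=np.zeros_like(m); k[v-35:v+35,u-30:u+30]=m[v-35:v+35,u-30:u+30]
q=max(cv2.findContours(k,0,1)[0],key=cv2.contourArea); print('dark cup box',cv2.boundingRect(q),'pred base/mouth',proj(c,O+.004*UP).round(),proj(c,O+.094*UP).round()); print(manip.current_t())
```

```text
rule [195. 235.] was [194.9 236]
mouth centre V 122 rim V [167, 171, 195, 200]
dark cup box (355, 192, 60, 39) pred base/mouth [383. 236.] [388. 219.]
44.375
```

```bash
python3 -c "
from h import *
print(manip.finish_job())"
```

```text
the job is handed in; nothing more can be done
None
```

I handed the job in at about 44 s: the bottle and pen cup stand upright on the cork pad, the pattern board is on the floor of the rack's far outer slot, centred, and nothing else on the bench moved as far as the camera checks showed.

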